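# Load-test an AA cell on the bench cell tester

### The arm

A 7-joint arm with a two-finger parallel gripper is mounted at the origin on the work surface; the furniture and walls round the work are solid. World frame = base frame: x ahead of the robot, y to its left, z up, the work surface at z = 0. Lengths are in mm, angles in rad, forces in N, time in s.
With the tool pointing down it reaches from about 350 to 900 mm from the base axis. Payload 19.9 kg.
Tool frame: the origin (TCP) lies on the centre line of the jaws, within the pads' length; the fingertips stand arm.tips_ahead ahead of it and the grasp point (between the pads) is the TCP (arm.tips_ahead is the distance from the TCP to the fingertips, in mm); z points along the fingers, x is the direction in which the jaws open and shut, and the axes are right-handed (so a half turn about z gives the same grasp; the last joint's range is limited). The gripper opens to 85 mm and grips with 20 to 120 N. Pads are 22 mm wide; open, the fingers measure 114 mm over their backs; the gripper's body (76 mm by 85 mm) begins 54 mm behind the grasp point. The pads swing forward as they close: fully open they stand 13 mm farther back than shut.
Start: joints at [1.113, 0.417, -0.01, 1.614, 0.005, 1.111, -0.053], TCP at [252.445, -571.729, 250.26] pointing down, gripper open.
Joint ranges: [-2.81, 2.81], [-0.39, 2.02], [-1.27, 1.25], [0.06, 2.57], [-1.19, 4.33], [0.19, 2], [-2.82, 2.82]. Speed limits (rad/s): [1.89, 1.89, 2.39, 2.39, 3.01, 3.01, 3.01].

### API

Orientations are given as a unit quaternion [x, y, z, w].
In Python, from plant import arm gives the robot as it stands. The module is installed in compiled form; this text tells all that it offers.
- The arm moves only by the tool step_arm, never from a script. Its argument "moves" is a list of rows, each a list of 5 numbers: the shift along the tool's x, y, z in mm, then the turn about the tool's z in degrees, then the closure, from -1 (fully open) to 1 (shut), so that 0 is half open. In form: [[tx, ty, tz, roll, fingers], ...]. A call has 1 to 8 rows; each row is the pose to reach, as a shift and turn from the pose commanded when the call began, along the tool's axes at that moment; what a row does not reach only later rows make up. A row lasts 1/12 s, in which the tool goes at most 41.7 mm and 7.16 degrees, less where a joint would pass 70% of its speed; a pose out of reach is approached as far as the arm can. A call with a gripper value outside its range is refused whole. The fingers move at their own pace and stop on an object; the grip force is fixed at half the most. Time passes only in rows, so rows that repeat a pose let the fingers close. It gives the time, the measured TCP pose, the force and the opening at its end, in the units of the state.
- arm.read_state(): the state, without advancing time (a new reading comes with each control period).
- arm.get_image(name): name is "side" or "top"; returns a dict with "frame" (400x640x3 uint8, red, green, blue), "depth" (400x640 float32, mm along the optical axis (not along the pixel's ray), 0 where there is no reading), "camera_matrix" (3x3 intrinsics, pixels), "k1" (the pictures are not rectified: a ray, as slopes to the right and down, at radius r is drawn at 1 + k1 r^2 times it, then the intrinsics apply), "xyz" and "orientation" of the camera in the world. Camera axes: x right, y down, z forward; pixel columns grow to the right and rows downward; lengths in mm; the calibration is good to about 2 mm. A picture is of the moment at which its call begins.
- arm.sign_off(): hands the job in, once; it reports no verdict.
Trained networks look in a picture, given as the dict that the camera call returned (one of the last four; its "shot" number tells which), for a name from the list of things; names that differ only in an ending like _2 or _b are one class to them, and where a whole thing is asked for, a point or a joint stands for the part that bears it (a point fixed in the world has none). Each returns a list of dicts, best first, with "confidence" (0 to 1); they miss things now and then, are a little off and sometimes report something else, mostly with a low value. They report only what shows in the picture. A call takes as long as a camera call.
- arm.recognise(picture, label): "position" ([column, row] in pixels, amid what is visible of it).
The state is a dict: "time": time; "qpos": joint angles; "qvel": joint speeds; "joint_efforts": joint torques, N m; "tcp_pos": TCP position; "ee_rot": TCP orientation; "force": force on the tool from outside, world axes, zero at the start; "wrist_torque": the same for the moment, N m; "opening": finger opening in mm.
Only numpy, scipy, OpenCV 4.12 (cv2) and the standard library are available. Lean on these libraries where they do the work, as an engineer would, in place of code of your own. Each camera call takes 0.05 s, during which the arm holds its last target. There are 200 camera calls.

### The job

The bench cell tester has been left switched on: turn its selector anticlockwise to the end stop, which is off. With it off, take the white cell with the red end out of the rack and lay it in the tester's cradle, its red end at the red terminal; then turn the selector four clicks clockwise from the stop to put the test load on. Leave the other two cells standing in the rack.

Things in the scene. Friction and masses are not known exactly. Their poses are not given: they have to be found in the camera images.
- tester: Cell tester, fixed: a low dark-grey console, 125 (x) x 150 (y) mm, its light-grey panel 39 mm above the bench. Origin: centre of its underside; x points away from its operator, y to the operator's left, z up. The cell cradle lies along its near side, the selector is at the far right, a needle gauge (10 mm high at most) at the far left.
- selector (a joint): Detented selector of the tester, rad, growing clockwise seen from above: 0 at the anticlockwise end stop (off), a click every 0.524 (30 degrees), other stop at 3.14 (6 clicks). It starts one or two clicks from off. A sprung ball draws it into the nearest click when let go; turning takes about 0.07 N m.
- selector_grip (a point): On the selector's upright axis, half-way up its grip bar, 20 mm above the panel. The bar is 38 mm long, 10 mm thick and stands from 9 to 28 mm above the panel on a round skirt of 38 mm diameter. x points along the bar to its white pointer line and turns with it, z up. On the panel a white bar marks off, six white dots the clicks.
- cradle (a point): Where the middle of a seated cell lies, 50 mm above the bench. y: along the cradle to the red (plus) terminal; the other is black. Floor 7 mm below this point, 4 mm above the panel. Cheeks 16 to 27 mm either side of the middle hold the cell's ends (17 mm apart at the floor, 22 at their top, 5 mm above this point), terminals 27 mm off, 8 mm above it. The middle 32 mm is open for fingers.
- cell_white_mid (a point): Centre of the white AA cell with a red end: 50 mm long, 14.4 mm across, 25 g; it does not roll (it behaves as a square bar with faces along y and z). x points along the cell to the red plus end. At the start it stands in the rack with x up, its centre 31 mm above the bench, its upper 26 mm clear of the rack.
- cell_white_plus (a point): Tip of the white cell's red plus end, 25 mm from its centre.
- cell_silver_mid (a point): Centre of the silver cell, of the same size, standing in the rack; it stays there.
- cell_blue_mid (a point): Centre of the blue cell, of the same size, standing in the rack; it stays there.
- rack_top (a point): Centre of the top face of the blue-grey cell rack, 30 mm above the bench, fixed; 126 mm long (x) and 44 mm wide (y). Four square wells, 17 mm wide and 24 mm deep, lie in a row along x, 28 mm apart; three hold cells, which shuffle places, one is empty.
- clear_patch (a point): A clear flat patch of the black tool wallet that lies on the bench between rack and tester; the point is on its surface, 7 mm above the bench, and 60 mm round it are free. A cell can be laid down here.

How it is judged:
By the outcome, as a careful person would: the job done as asked, in the order asked, and still so for the second after the job is handed in, with the robot touching nothing.
It also fails if it takes over 72 s, if anything falls off the work surface, if the arm or the gripper's body presses on something with over 40 N, if the wrist force passes 120 N, or if a joint passes its speed limit or range.

## Working session

There is one attempt and no reset: what is moved stays moved. The work goes in short steps, Python scripts to look and compute and a tool call to move; the robot and the scene stay as the last step left them, time stands still between calls to the robot, and variables do not carry over. Pictures are saved under pics/ and viewed, about 8 in all and at most 12, crops included, and the job is handed in when it is done.

Besides the shell and the picture viewer there is one more tool, called after "Request:" as name([rows], argument=value, ...), one row to a line, values as JSON. step_arm: Moves the arm, as the interface text tells. Its arguments: {"type":"object","properties":{"moves":{"type":"array","items":{"type":"array","items":{"type":"number"}}}},"required":["moves"]}

```bash
mkdir -p pics
cat > h.py <<'E'
import numpy as np, cv2
from scipy.spatial.transform import Rotation as R
from plant import arm
def ray(im,px):
    K=np.array(im["camera_matrix"]);x=(px[0]-K[0,2])/K[0,0];y=(px[1]-K[1,2])/K[1,1]
    d=np.hypot(x,y);r=d
    for _ in range(20): r=d/(1+im["k1"]*r*r)
    s=r/d if d>0 else 1
    return np.array([x*s,y*s,1.])
def rot(im):
    o=np.array(im["orientation"]); return R.from_quat(o).as_matrix() if o.size==4 else o
def at_z(im,px,z):
    v=rot(im)@ray(im,px);c=np.array(im["xyz"]);return c+v*(z-c[2])/v[2]
def at_depth(im,px):
    u,v=int(round(px[0])),int(round(px[1]));d=np.median(im["depth"][v-1:v+2,u-1:u+2])
    return np.array(im["xyz"])+rot(im)@ray(im,px)*d
def proj(im,p):
    q=rot(im).T@(np.array(p)-np.array(im["xyz"]));x,y=q[:2]/q[2];f=1+im["k1"]*(x*x+y*y);K=np.array(im["camera_matrix"])
    return np.array([K[0,0]*x*f+K[0,2],K[1,1]*y*f+K[1,2]])
def save(im,n,crop=None,s=1):
    f=im["frame"][:,:,::-1]
    if crop: f=f[crop[1]:crop[3],crop[0]:crop[2]]
    cv2.imwrite("pics/"+n,cv2.resize(f,None,fx=s,fy=s,interpolation=cv2.INTER_CUBIC))
E
python3 - <<'E'
from h import *
np.set_printoptions(precision=1,suppress=True)
s=arm.read_state();print(s,arm.tips_ahead)
fs=[]
for c in("top","side"):
    im=arm.get_image(c);fs.append(im["frame"]);print(c,im["xyz"],im["orientation"],im["camera_matrix"],im["k1"])
    for l in["tester","selector","selector_grip","cradle","cell_white_mid","cell_white_plus","cell_silver_mid","cell_blue_mid","rack_top","clear_patch"]:
        for r in arm.recognise(im,l)[:2]: print(l,np.array(r["position"]),round(r["confidence"],2),at_depth(im,r["position"]))
cv2.imwrite("pics/a.png",cv2.resize(np.vstack(fs),None,fx=.75,fy=.75)[:,:,::-1])
save(type("d",(dict,),{})(frame=fs[0]),"top0.png",None,1.25)
E
```

```text
{'time': 0.0, 'qpos': array([ 1.1,  0.4, -0. ,  1.6,  0. ,  1.1, -0.1]), 'qvel': array([-0.,  0.,  0., -0., -0., -0., -0.]), 'joint_efforts': array([  0. , -86.4,   0.7, -43.5,   0. ,   0. ,   0. ]), 'tcp_pos': array([ 252.3, -571.5,  249.7]), 'ee_rot': array([ 0.8, -0.5, -0. , -0. ]), 'force': array([0.7, 0.4, 0.1]), 'wrist_torque': array([-0., -0.,  0.]), 'opening': 85.40887564434638} 19.0
top [ 406.   -21.7 1141.5] [ 0.7 -0.7  0.  -0. ] [[510.8   0.  306.4]
 [  0.  510.8 201.1]
 [  0.    0.    1. ]] -0.10059753449342296
tester [393.8 164.7] 0.82 [ 593.  -220.3   40.9]
selector [420.2 165.1] 0.67 [ 588.7 -272.7   67. ]
selector_grip [420.5 163.3] 0.53 [ 592.6 -273.4   66.9]
cradle [395.9 166.8] 0.67 [ 588.6 -225.2   39.8]
cell_white_plus [176.1 217.2] 0.6 [470.7 249.5  51. ]
cell_blue_mid [190.  230.6] 0.53 [443.1 223.   30.2]
rack_top [189.3 228.9] 0.89 [446.8 224.6  30.7]Traceback (most recent call last):
  File "<stdin>", line 8, in <module>
ValueError: it knows: cell_blue_mid, cell_silver_mid, cell_white_mid, cell_white_plus, cradle, rack_top, selector, selector_grip, tester
```

Run:
```python
from h import *
np.set_printoptions(precision=1,suppress=True)
fs=[]
for c in("top","side"):
    im=arm.get_image(c);fs.append(im["frame"]);print(c,im["xyz"],im["orientation"])
    for l in["tester","selector","selector_grip","cradle","cell_white_mid","cell_white_plus","cell_silver_mid","cell_blue_mid","rack_top"]:
        for r in arm.recognise(im,l)[:2]: print(l,np.array(r["position"]),round(r["confidence"],2),at_depth(im,r["position"]))
cv2.imwrite("pics/a.png",cv2.resize(np.vstack(fs),None,fx=.75,fy=.75)[:,:,::-1])
f=fs[0][:,:,::-1]
a=cv2.resize(f[110:220,340:460],None,fx=4.5,fy=4.5,interpolation=2);b=cv2.resize(f[170:290,130:250],None,fx=2,fy=2,interpolation=2)
o=np.zeros((a.shape[0],a.shape[1]+b.shape[1],3),np.uint8);o[:,:a.shape[1]]=a;o[:b.shape[0],a.shape[1]:]=b
cv2.imwrite("pics/b.png",o)
```

```text
top [ 406.   -21.7 1141.5] [ 0.7 -0.7  0.  -0. ]
tester [393. 166.] 0.72 [ 590.  -218.5   41.3]
tester [195.6 247. ] 0.29 [407.6 204.4  55.5]
selector [189.3 236.8] 0.57 [429.1 218.3  56.7]
selector [417.9 166.1] 0.49 [ 586.3 -267.6   67.5]
selector_grip [416.3 167.1] 0.81 [ 585.4 -265.8   59.8]
cradle [393.1 168.2] 0.59 [ 585.3 -218.8   40.5]
cell_white_mid [178.9 214.3] 0.43 [477.5 245.2  44.8]
cell_white_plus [175.7 215.3] 0.57 [474.5 249.5  55. ]
rack_top [187.2 229. ] 0.88 [446.6 229.4  29.7]
side [206.2 664.  484.8] [-0.2  0.8 -0.5  0.1]
tester [310.3 174.3] 0.79 [ 589.4 -215.9   37.5]
selector [314.7 162. ] 0.49 [ 595.2 -264.6   55.4]
cradle [308.5 178.8] 0.85 [ 572.8 -164.3   49.2]
cell_white_mid [263.5 287.1] 0.63 [476.1 259.8  52. ]
cell_white_mid [313.  175.2] 0.58 [ 580.3 -214.    36.9]
cell_white_plus [263.4 285.9] 0.53 [476.6 259.   53.8]
cell_silver_mid [312.6 163.1] 0.29 [ 602.5 -265.6   50.4]
cell_blue_mid [312.2 280.1] 0.5 [404.6 214.4  52.5]
rack_top [288.6 301.7] 0.67 [435.1 249.6  23.1]
```

View pics/a.png

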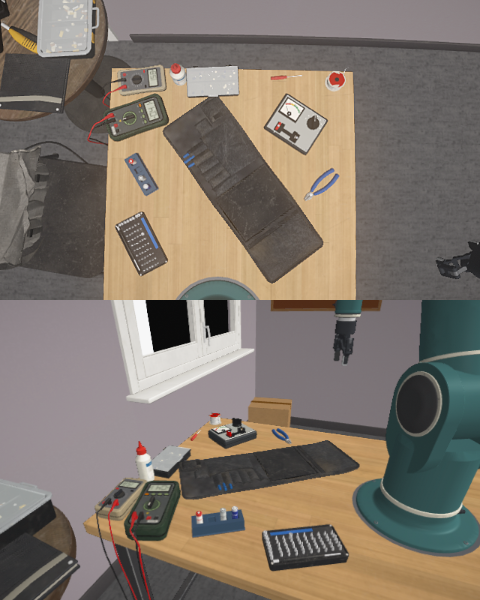

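View pics/b.png

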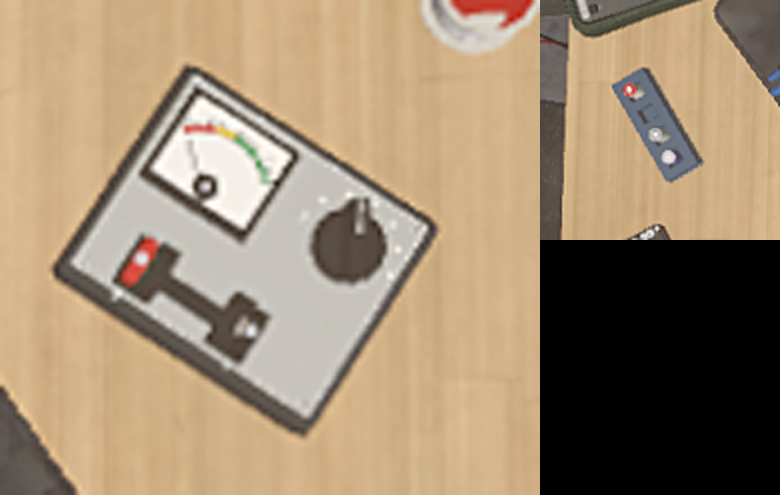

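The top view shows the tester at upper right: red terminal near (369,168), selector at about (417,164) with its pointer roughly two clicks from off. The rack is at left, with the white cell and its red tip in the far-left well at (176,215). Next I rectify both areas to measure them.

```bash
cat >> h.py <<'E'
def ortho(ims,c,yaw,z,half=(100,75),s=4):
    # tester/rack-aligned metric view: image up = local x, image left = local y
    w,h=int(2*half[0]*s),int(2*half[1]*s)
    u,v=np.meshgrid(np.arange(w),np.arange(h));ly=half[0]-u/s;lx=half[1]-v/s
    X=c[0]+lx*np.cos(yaw)-ly*np.sin(yaw);Y=c[1]+lx*np.sin(yaw)+ly*np.cos(yaw)
    im=ims[0];q=np.stack([X,Y,np.full_like(X,z)],-1)-np.array(im["xyz"]);q=q@rot(im)
    x=q[...,0]/q[...,2];y=q[...,1]/q[...,2];f=1+im["k1"]*(x*x+y*y);K=np.array(im["camera_matrix"])
    F=np.mean([i["frame"].astype(np.float32) for i in ims],0)
    return cv2.remap(F,(K[0,0]*x*f+K[0,2]).astype(np.float32),(K[1,1]*y*f+K[1,2]).astype(np.float32),cv2.INTER_CUBIC).clip(0,255).astype(np.uint8)[:,:,::-1]
E
python3 - <<'E'
from h import *
np.set_printoptions(precision=1,suppress=True)
ims=[arm.get_image("top") for _ in range(4)];im=ims[0]
e=lambda x,y:(340+x/4.5,110+y/4.5)
C=np.array([at_z(im,e(*p),39)[:2] for p in[(190,68),(435,225),(305,432),(57,270)]]);print(C,C.mean(0))
d=np.diff(np.vstack([C,C[:1]]),axis=0);print(np.hypot(*d.T),np.degrees(np.arctan2(d[:,1],d[:,0])))
# light-grey panel mask from depth+color
f=np.mean([i["frame"] for i in ims],0);m=((f.max(2)-f.min(2)<22)&(f.mean(2)>130)).astype(np.uint8);m[:, :340]=0;m[:,460:]=0;m[:110]=0;m[220:]=0
m=cv2.morphologyEx(m,cv2.MORPH_CLOSE,np.ones((3,3)))
cs=max(cv2.findContours(m,0,2)[0],key=cv2.contourArea)[:,0]
P=np.array([at_z(im,p,39)[:2] for p in cs],np.float32);print("panel",cv2.minAreaRect(P))
t=cv2.minAreaRect(P)[0]
# rack blue-grey
g=f[...,2]-f[...,0];m=(g>15).astype(np.uint8);m[:,240:]=0;m[:195]=0;m[275:]=0;m[:,:155]=0
cs=cv2.findContours(m,0,2)[0];cs=max(cs,key=cv2.contourArea)[:,0];P=np.array([at_z(im,p,30)[:2] for p in cs],np.float32);r=cv2.minAreaRect(P);print("rack",r)
s=arm.read_state();print(s["ee_rot"],R.from_quat(s["ee_rot"]).as_matrix())
cv2.imwrite("pics/t.png",ortho(ims,C.mean(0),np.radians(-33.3),39))
cv2.imwrite("pics/r.png",ortho(ims,r[0],np.radians(-60),56,half=(75,75)))
E
```

```text
[[ 681.6 -195.5]
 [ 605.5 -316.2]
 [ 502.8 -251. ]
 [ 580.1 -130.2]] [ 592.5 -223.2]
[142.7 121.6 143.4 120.7] [-122.2  147.6   57.4  -32.8]
panel ((594.0879516601562, -223.42242431640625), (138.808837890625, 116.15196228027344), 57.612125396728516)
rack ((439.7711181640625, 228.4022216796875), (123.66630554199219, 41.32017517089844), 32.768001556396484)
[ 0.8 -0.5 -0.  -0. ] [[ 0.4 -0.9 -0. ]
 [-0.9 -0.4  0. ]
 [-0.   0.  -1. ]]
```

View pics/t.png

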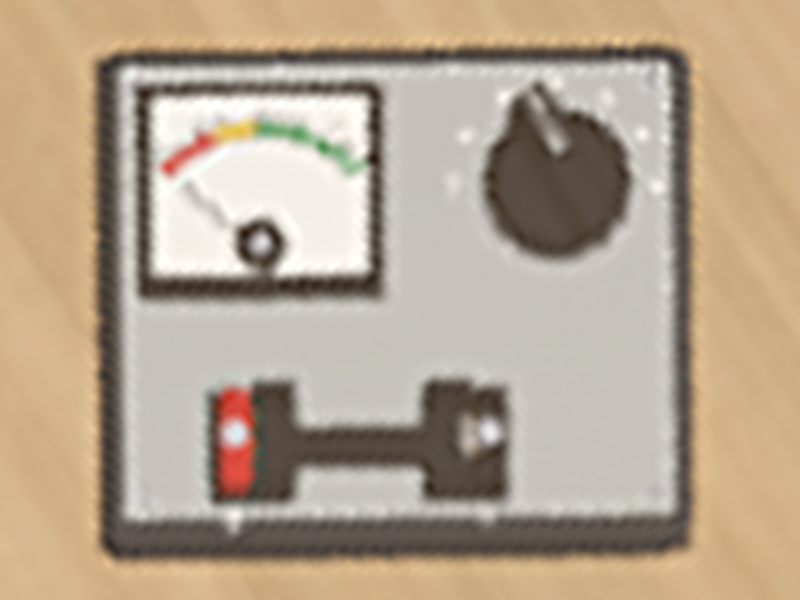

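View pics/r.png

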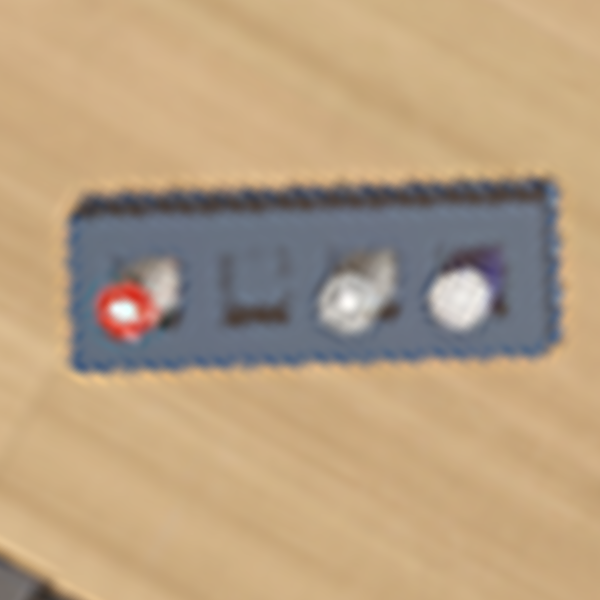

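The selector axis is at (554,185) in the 4 px/mm tester view, with the off mark to its left and the pointer near two clicks. The cradle middle is at (361,438). In the rack view the white cell is at (125,311), then an empty well, then silver and blue. Next I convert these to world positions and look for a flat area on the wallet.

```bash
cat >> h.py <<'E'
def view2world(im,c,yaw,zv,half,px,z,s=4):
    ly=half[0]-px[0]/s;lx=half[1]-px[1]/s
    p=np.array([c[0]+lx*np.cos(yaw)-ly*np.sin(yaw),c[1]+lx*np.sin(yaw)+ly*np.cos(yaw),zv]);o=np.array(im["xyz"])
    return o+(p-o)*(z-o[2])/(zv-o[2])
E
python3 - <<'E'
from h import *
np.set_printoptions(precision=1,suppress=True)
ims=[arm.get_image("top") for _ in range(3)];im=ims[0]
T=lambda px,z:view2world(im,(592.5,-223.2),np.radians(-33.3),39,(100,75),px,z)
Q=lambda px,z:view2world(im,(439.77,228.4),np.radians(-60),56,(75,75),px,z)
k=T((554.5,186),39);print("knob dots",k,"skirt",T((558,186),48))
a,b=T((560,150),67),T((540,88),67);print("pointer",a,b,np.degrees(np.arctan2(*(b-k)[1::-1])),np.degrees(np.arctan2(*(b-a)[1::-1])))
print("cradle",T((361.5,438),55),"off->last",np.degrees(np.arctan2(*(T((452,183),39)-T((657,187),39))[1::-1])))
for n,p in(("w",(125,311)),("s",(350,300)),("b",(460,297))):print(n,Q(p,56))
D=np.median([i["depth"] for i in ims],0)
H=np.full((400,640),np.nan)
P=np.zeros((400,640,3))
for v in range(400):
    for u in range(640):
        P[v,u]=np.array(im["xyz"])+rot(im)@ray(im,(u,v))*D[v,u]
z=P[...,2];f=im["frame"].astype(float)
ok=((abs(cv2.medianBlur(z.astype(np.float32),5)-7)<4)&(f.mean(2)<95)&(f.max(2)-f.min(2)<40)).astype(np.uint8)
ok=cv2.morphologyEx(ok,cv2.MORPH_CLOSE,np.ones((5,5)))
dt=cv2.distanceTransform(ok,cv2.DIST_L2,5);dt[:,:210]=0;dt[:,440:]=0
for _ in range(4):
    v,u=np.unravel_index(dt.argmax(),dt.shape);print(u,v,dt[v,u]*2.2,P[v,u]);cv2.circle(dt,(int(u),int(v)),15,0,-1)
cv2.imwrite("pics/w.png",cv2.resize(np.hstack([im["frame"][110:390,200:440,::-1],cv2.applyColorMap(((z[110:390,200:440]+5)*8).clip(0,255).astype(np.uint8),2)]),None,fx=1.65,fy=1.65))
E
```

```text
knob dots [ 595.1 -271.1   39. ] skirt [ 593.1 -269.8   48. ]
pointer [ 596.9 -270.7   67. ] [ 612.2 -275.    67. ] -12.605419916778043 -15.421303404158596
cradle [ 566.6 -193.7   55. ] off->last 55.582175417613826
w [476.3 252.7  56. ]
s [428.9 222.2  56. ]
b [405.5 207.8  56. ]
250 183 33.433178 [552.3  96.5   8. ]
246 168 30.800001 [586.2 106.4   7.7]
331 317 25.066359 [258.3 -87.7   5.5]
382 274 24.165897 [ 353.9 -199.1   10.9]
```

View pics/w.png

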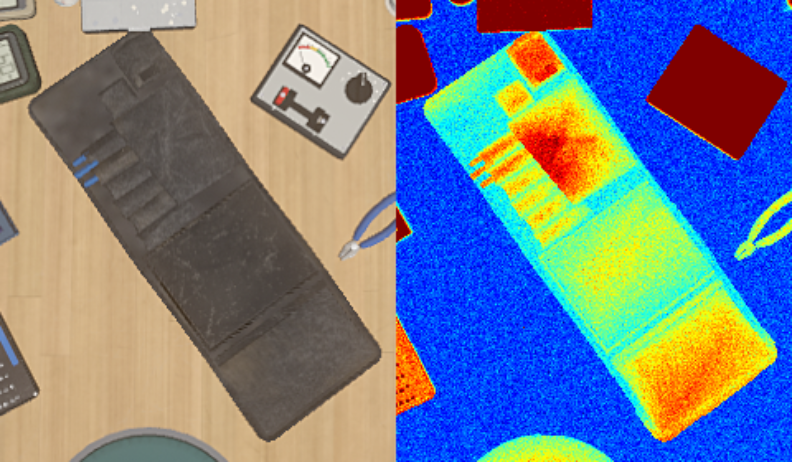

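The wallet's far-left corner is flat at about 7–8 mm around (555,98), which suits laying the cell down. First the selector.

```bash
cat >> h.py <<'E'
def go(xyz,yaw=None,half=True):
    s=arm.read_state();M=R.from_quat(s["ee_rot"]).as_matrix();y0=np.degrees(np.arctan2(M[1,0],M[0,0]))
    d=M.T@(np.array(xyz)-s["tcp_pos"]);r=0
    if yaw is not None:
        r=y0-yaw;m=180 if half else 360;r=(r+m/2)%m-m/2
    print("t",round(s["time"],2),"tcp",s["tcp_pos"].round(1),"yaw",round(y0,1),"q7",s["qpos"][6].round(2),"F",s["force"].round(1),"op",round(s["opening"],1),"| shift",d.round(1),"roll",round(r,1))
E
python3 - <<'E'
from h import *
go((594.5,-270.5,180),-93+3-12)
go((594.5,-270.5,180),-93)
E
```

```text
t 1.85 tcp [ 252.4 -571.7  250.3] yaw -66.2 q7 -0.05 F [-0.6  0.   0.3] op 85.5 | shift [-137.4 -434.6   70.3] roll 35.8
t 1.85 tcp [ 252.4 -571.7  250.3] yaw -66.2 q7 -0.05 F [-0.6  0.   0.3] op 85.5 | shift [-137.4 -434.6   70.3] roll 26.8
```

Request:
step_arm([
  [-20, -60, 0, 5, -1],
  [-40, -125, 0, 10, -1],
  [-60, -190, 0, 15, 0],
  [-80, -255, 0, 20, 0],
  [-100, -320, 0, 25, 0.2],
  [-120, -380, 20, 29, 0.2],
  [-137, -434, 40, 29, 0.2],
  [-137.4, -434.6, 70, 29, 0.2],
])

```text
time: 2.52
tcp_pos: [502.4, -352.1, 226.0]
ee_rot: [-0.674, 0.738, -0.001, 0.0]
force: [0.7, -1.3, 0.2]
opening: 33.9
```

Request:
step_arm([
  [0, 0, 0, 0, 0.2],
  [0, 0, 0, 0, 0.2],
  [0, 0, 0, 0, 0.2],
  [0, 0, 0, 0, 0.2],
  [0, 0, 0, 0, 0.2],
])

```text
time: 2.93
tcp_pos: [499.5, -354.9, 225.2]
ee_rot: [-0.674, 0.739, -0.0, -0.0]
force: [0.5, 0.1, 0.4]
opening: 33.8
```

Run:
```python
from h import *
go((594.5,-270.5,69.5),-95)
im=arm.get_image("side");print(arm.read_state()["qpos"].round(2))
save(im,"s1.png",(250,80,390,220),4)
```

```text
t 2.93 tcp [ 499.5 -354.9  225.2] yaw -95.3 q7 -1.11 F [0.5 0.1 0.4] op 33.8 | shift [-92.8 -86.8 155.7] roll -0.3
[ 0.6   0.42 -0.04  1.67  0.02  1.05 -1.11]
```

Request:
step_arm([
  [-25, -23, 15, 0, 0.2],
  [-50, -46, 35, 0, 0.2],
  [-75, -70, 60, 0, 0.2],
  [-92.8, -86.8, 85, 0, 0.2],
  [-92.8, -86.8, 110, 0, 0.2],
  [-92.8, -86.8, 125, 0, 0.2],
  [-92.8, -86.8, 125, 0, 0.2],
  [-92.8, -86.8, 125, 0, 0.2],
])

```text
time: 3.65
tcp_pos: [594.6, -269.8, 99.9]
ee_rot: [-0.674, 0.739, 0.0, -0.0]
force: [-0.5, -0.1, 1.1]
opening: 34.1
```

Run:
```python
from h import *
go((594.5,-270.5,69.5),-95)
ims=[arm.get_image("top") for _ in range(3)];im=arm.get_image("side")
a=ortho(ims,(594.5,-270.5),np.radians(-33.3),67,half=(50,50),s=5)
b=cv2.resize(im["frame"][130:190,270:350,::-1],None,fx=3.75,fy=500/60,interpolation=2)
cv2.imwrite("pics/k1.png",np.hstack([a,cv2.resize(im["frame"][130:190,285:345,::-1],(300,300),interpolation=2)if 0 else cv2.resize(im["frame"][120:192,280:323,::-1],(299,500),interpolation=2)]))
```

```text
t 3.65 tcp [ 594.6 -269.8   99.9] yaw -95.2 q7 -1.32 F [-0.5 -0.1  1.1] op 34.1 | shift [ 0.8 -0.  30.4] roll -0.2
```

View pics/k1.png

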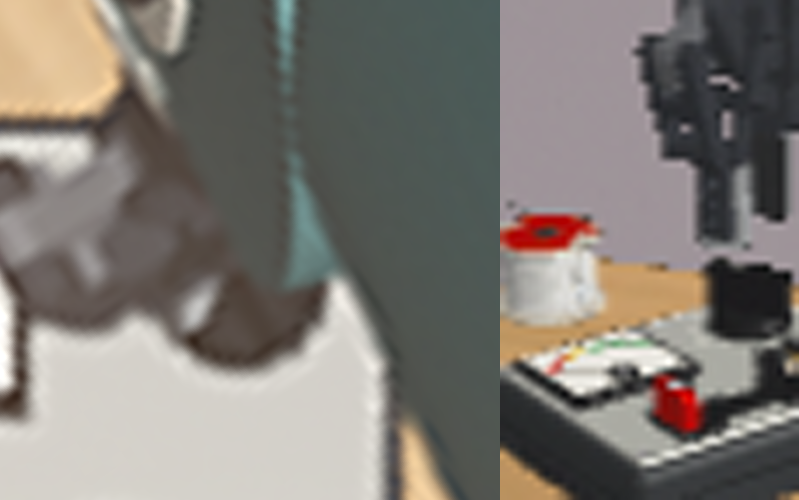

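The arm hides the knob from above. The side view shows the two fingers straddling just above it, so I descend, close and read the opening.

Request:
step_arm([
  [0.8, 0, 12, 0, 0.2],
  [0.8, 0, 22, 0, 0.2],
  [0.8, 0, 28, 0, 0.2],
  [0.8, 0, 30, 0, 0.2],
  [0.8, 0, 30, 0, 0.2],
  [0.8, 0, 30, 0, 1],
  [0.8, 0, 30, 0, 1],
  [0.8, 0, 30, 0, 1],
])

```text
time: 4.52
tcp_pos: [595.1, -270.8, 70.4]
ee_rot: [-0.674, 0.738, -0.001, -0.0]
force: [-0.6, -6.1, 1.4]
opening: 8.3
```

Request:
step_arm([
  [0, 0, 0, 0, 1],
  [0, 0, 0, 0, 1],
  [0, 0, 0, 0, 1],
  [0, 0, 0, 0, 1],
])

```text
time: 4.85
tcp_pos: [595.1, -270.8, 70.4]
ee_rot: [-0.674, 0.738, -0.001, -0.0]
force: [-1.5, -4.8, 2.8]
opening: 8.7
```

Run:
```python
from h import *
go((594.5,-270.5,69.5),-95);print(arm.read_state()["wrist_torque"])
```

```text
t 4.85 tcp [ 595.1 -270.8   70.4] yaw -95.2 q7 -1.32 F [-1.5 -4.8  2.8] op 8.7 | shift [-0.3  0.6  0.9] roll -0.2
[-1.03027866  0.14914456  0.24166373]
```

Request:
step_arm([
  [0, 0, 0, -7, 1],
  [0, 0, 0, -14, 1],
  [0, 0, 0, -21, 1],
  [0, 0, 0, -28, 1],
  [0, 0, 0, -35, 1],
  [0, 0, 0, -42, 1],
  [0, 0, 0, -49, 1],
  [0, 0, 0, -54, 1],
])

```text
time: 5.52
tcp_pos: [595.3, -271.7, 70.5]
ee_rot: [0.937, -0.349, 0.001, 0.001]
force: [2.2, -8.6, -2.2]
opening: 8.1
```

Run:
```python
from h import *
go((594.5,-270.5,69.5),-32.7);print(arm.read_state()["wrist_torque"])
```

```text
t 5.52 tcp [ 595.3 -271.7   70.5] yaw -40.9 q7 -0.52 F [ 2.2 -8.6 -2.2] op 8.1 | shift [-1.4 -0.4  0.9] roll -8.2
[-1.96533701 -0.50948501 -0.03246797]
```

Request:
step_arm([
  [-0.5, 0, 0, -4, 1],
  [-0.5, 0, 0, -8, 1],
  [-0.5, 0, 0, -10, 1],
  [-0.5, 0, 0, -11, 1],
  [-0.5, 0, 0, -11, 1],
  [-0.5, 0, 0, -11, 1],
])

```text
time: 6.02
tcp_pos: [595.3, -271.8, 70.5]
ee_rot: [0.965, -0.262, 0.002, 0.001]
force: [6.9, -11.1, -4.5]
opening: 8.0
```

Run:
```python
from h import *
go((594.5,-270.5,69.5),-32.7);print(arm.read_state()["wrist_torque"])
```

```text
t 6.02 tcp [ 595.3 -271.8   70.5] yaw -30.3 q7 -0.36 F [  6.9 -11.1  -4.5] op 8.0 | shift [-1.4 -0.7  1. ] roll 2.4
[-2.42198576 -1.37638526 -0.92936249]
```

The wrist now reads about 0.9 N m against the stop. I back off slightly, release, rise and move aside to look.

Request:
step_arm([
  [0, 0, 0, 2, 1],
  [0, 0, 0, 2, 0.2],
  [0, 0, 0, 2, 0.2],
  [0, 0, 0, 2, 0.2],
  [0, 0, -15, 2, 0.2],
  [0, 0, -45, 2, 0.2],
  [0, 0, -80, 2, 0.2],
  [0, 0, -110, 2, 0.2],
])

```text
time: 6.68
tcp_pos: [594.8, -269.1, 182.9]
ee_rot: [0.961, -0.277, 0.0, -0.0]
force: [-0.1, -0.4, 0.4]
opening: 34.1
```

Run:
```python
from h import *
go((476,252.5,180),122.6)
go((476,252.5,180),32.6)
```

```text
t 6.68 tcp [ 594.8 -269.1  182.9] yaw -32.1 q7 -0.35 F [-0.1 -0.4  0.4] op 34.1 | shift [-378.  -378.6    2.9] roll 25.3
t 6.68 tcp [ 594.8 -269.1  182.9] yaw -32.1 q7 -0.35 F [-0.1 -0.4  0.4] op 34.1 | shift [-378.  -378.6    2.9] roll -64.7
```

Request:
step_arm([
  [-30, -30, 0, -7, -0.3],
  [-60, -60, 0, -14, -0.3],
  [-90, -90, 0, -21, -0.3],
  [-120, -120, 0, -28, -0.3],
  [-150, -150, 0, -35, -0.3],
  [-180, -180, 0, -42, -0.3],
  [-210, -210, 0, -49, -0.3],
  [-240, -240, 0, -56, -0.3],
])

```text
time: 7.35
tcp_pos: [519.9, 57.3, 181.2]
ee_rot: [0.978, 0.21, 0.0, 0.001]
force: [1.8, -0.9, 0.7]
opening: 55.8
```

Run:
```python
from h import *
go((476,252.5,130),122.6,False)
```

```text
t 7.35 tcp [519.9  57.3 181.2] yaw 24.2 q7 -0.02 F [ 1.8 -0.9  0.7] op 55.8 | shift [  40.  -196.1   50.9] roll -98.4
```

Request:
step_arm([
  [8, -40, 0, -7, -0.3],
  [16, -80, 0, -14, -0.3],
  [24, -120, 0, -21, -0.3],
  [32, -160, 0, -28, -0.3],
  [40, -196, 0, -35, -0.3],
  [40, -196, 10, -42, -0.3],
  [40, -196, 20, -49, -0.3],
  [40, -196, 30, -56, -0.3],
])

```text
time: 8.02
tcp_pos: [477.9, 251.7, 150.6]
ee_rot: [0.765, 0.645, 0.0, 0.001]
force: [1.0, -0.2, 0.2]
opening: 55.5
```

Request:
step_arm([
  [0, 0, 0, -7, -0.3],
  [0, 0, 0, -14, -0.3],
  [0, 0, 0, -21, -0.3],
  [0, 0, 0, -28, -0.3],
  [0, 0, 0, -35, -0.3],
  [0, 0, 0, -42, -0.3],
  [0, 0, 0, -42, -0.3],
])

```text
time: 8.6
tcp_pos: [478.2, 250.7, 150.6]
ee_rot: [0.483, 0.875, -0.0, 0.0]
force: [-0.7, 0.8, 0.3]
opening: 54.9
```

Run:
```python
from h import *
np.set_printoptions(precision=1,suppress=True)
go((476,252.5,52.5),122.6,False)
T=[arm.get_image("top") for _ in range(3)];im=arm.get_image("side")
a=ortho(T,(594.5,-270.5),np.radians(-33.3),67,half=(40,50),s=4.5)
c0=proj(im,(475,252,60)).astype(int);print(c0)
b=cv2.resize(im["frame"][c0[1]-50:c0[1]+50,c0[0]-45:c0[0]+45,::-1],(405,450),interpolation=2)
cv2.imwrite("pics/k2.png",np.hstack([a,b]))
for l in("cell_white_mid","cell_white_plus"):
  for r in arm.recognise(im,l)[:2]:print(l,r["position"],r["confidence"],at_depth(im,r["position"]),proj(im,(476.3,252.7,57)))
```

```text
t 8.6 tcp [478.2 250.7 150.6] yaw 122.2 q7 1.04 F [-0.7  0.8  0.3] op 54.9 | shift [ 2.7 -1.  98.1] roll -0.4
[265 280]
cell_white_plus [261.0, 287.6] 0.57 [482.2 258.4  47.6] [265.1 282.2]
cell_white_plus [288.2, 298.2] 0.56 [436.8 247.   28.3] [265.1 282.2]
```

View pics/k2.png

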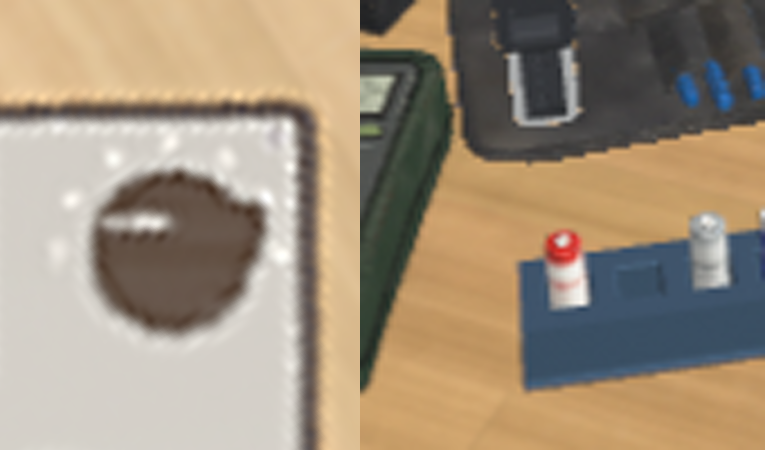

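The selector now points left at the off mark. In the side view the red tip at about (265,283) agrees with the top-camera estimate of (476,253). I descend and grip the white cell.

Request:
step_arm([
  [2.8, -1.2, 25, 0, -0.1],
  [2.8, -1.2, 50, 0, -0.1],
  [2.8, -1.2, 75, 0, -0.1],
  [2.8, -1.2, 90, 0, -0.1],
  [2.8, -1.2, 97, 0, -0.1],
  [2.8, -1.2, 97, 0, -0.1],
  [2.8, -1.2, 97, 0, 1],
  [2.8, -1.2, 97, 0, 1],
])

```text
time: 9.57
tcp_pos: [476.1, 253.1, 54.0]
ee_rot: [0.486, 0.874, 0.001, 0.0]
force: [-0.2, -0.2, -0.1]
opening: 23.9
```

Request:
step_arm([
  [0, 0, 0, 0, 1],
  [0, 0, 0, 0, 1],
  [0, 0, 0, 0, 1],
  [0, 0, 0, 0, 1],
])

```text
time: 9.9
tcp_pos: [476.2, 252.9, 54.0]
ee_rot: [0.486, 0.874, 0.001, 0.001]
force: [-0.3, -1.2, 8.0]
opening: 13.0
```

Run:
```python
from h import *
go((476.3,252.7,52.5),122.6,False)
```

```text
t 9.9 tcp [476.2 252.9  54. ] yaw 121.8 q7 0.92 F [-0.3 -1.2  8. ] op 13.0 | shift [-0.2 -0.   1.5] roll -0.8
```

The opening of 13.0 mm shows the cell is held. I lift it, and compare candidate patches from a depth average.

Request:
step_arm([
  [0, 0, -8, 0, 1],
  [0, 0, -20, 0, 1],
  [0, 0, -40, 0, 1],
  [0, 0, -60, 0, 1],
  [0, 0, -80, 0, 1],
  [0, 0, -85, 0, 1],
])

```text
time: 10.4
tcp_pos: [476.4, 253.5, 141.6]
ee_rot: [0.486, 0.874, 0.001, 0.001]
force: [0.0, -0.0, 0.3]
opening: 13.1
```

Run:
```python
from h import *
np.set_printoptions(precision=1,suppress=True)
ims=[arm.get_image("top") for _ in range(3)];im=ims[0]
D=np.median([i["depth"] for i in ims],0)
def zz(u,v):
    zs=[(np.array(im["xyz"])+rot(im)@ray(im,(a,b))*D[b,a]) for a in range(u-2,u+3) for b in range(v-2,v+3)]
    m=np.mean(zs,0);return m
for u,v in[(230,175),(240,175),(250,175),(250,183),(235,165),(260,150),(320,220),(330,240),(342,250),(342,272),(330,270),(350,240),(360,265),(320,290),(180,300-20),(440,240)]:print((u,v),zz(u,v))
go((500,30,120),57,False)
```

```text
(230, 175) [569.5 141.6  10. ]
(240, 175) [570.1 119.4   8.1]
(250, 175) [570.5  97.    7.2]
(250, 183) [552.4  96.6   7.6]
(235, 165) [592.1 130.8  11.3]
(260, 150) [627.4  75.7   9.1]
(320, 220) [471.2 -60.7  15.6]
(330, 240) [427.5 -83.5  10.7]
(342, 250) [ 405.8 -110.1   12.8]
(342, 272) [ 357.5 -110.4   13.3]
(330, 270) [361.7 -83.9  14. ]
(350, 240) [ 428.  -127.7   11.2]
(360, 265) [ 373.2 -150.1   11.9]
(320, 290) [368.6 -39.  663.4]
(180, 280) [371.6 107.3 597.4]
(440, 240) [ 430.3 -330.7    5.1]
t 10.55 tcp [475.8 252.4 138.4] yaw 121.8 q7 1.02 F [-0.1 -0.2 -0.7] op 12.5 | shift [-201.8  -96.7   18.4] roll 64.8
```

Run:
```python
from h import *
go((380,-140,110),57.2,False)
```

```text
t 10.55 tcp [475.8 252.4 138.4] yaw 121.8 q7 1.02 F [-0.1 -0.2 -0.7] op 12.5 | shift [-283.  -288.2   28.3] roll 64.6
```

Request:
step_arm([
  [-25, -25, 0, 6, 1],
  [-55, -56, 0, 12, 1],
  [-84, -85, 0, 19, 1],
  [-113, -115, 0, 26, 1],
  [-142, -145, 0, 33, 1],
  [-171, -174, 5, 40, 1],
  [-200, -203, 10, 47, 1],
  [-228, -232, 15, 54, 1],
])

```text
time: 11.22
tcp_pos: [397.4, -65.4, 122.4]
ee_rot: [0.832, 0.555, -0.0, -0.0]
force: [1.8, -0.6, -0.3]
opening: 12.7
```

Run:
```python
from h import *
go((380,-140,80),57.2,False)
```

```text
t 11.22 tcp [397.4 -65.4 122.4] yaw 67.5 q7 0.87 F [ 1.8 -0.6 -0.3] op 12.7 | shift [-75.5  12.5  42.4] roll 10.3
```

Request:
step_arm([
  [-28, 4, 5, 5, 1],
  [-52, 8, 15, 10, 1],
  [-70, 11, 25, 10.3, 1],
  [-75.5, 12.5, 38, 10.3, 1],
  [-75.5, 12.5, 48, 10.3, 1],
  [-75.5, 12.5, 56, 10.3, 1],
  [-75.5, 12.5, 58, 10.3, 1],
  [-75.5, 12.5, 58, 10.3, 1],
])

```text
time: 11.88
tcp_pos: [381.5, -137.4, 64.4]
ee_rot: [0.876, 0.482, -0.0, -0.001]
force: [0.8, 0.2, -0.0]
opening: 13.1
```

Request:
step_arm([
  [0, 0, 2, 0, 1],
  [0, 0, 4, 0, 1],
  [0, 0, 5, 0, 1],
  [0, 0, 6, 0, 1],
  [0, 0, 6, 0, 1],
])

```text
time: 12.3
tcp_pos: [381.8, -138.0, 58.9]
ee_rot: [0.877, 0.481, -0.0, 0.0]
force: [0.2, -0.6, -0.1]
opening: 12.7
```

Run:
```python
from h import *
go((380,-140,55),57.2,False)
im=arm.get_image("side");c=proj(im,(385,-130,50)).astype(int);print(c)
x,y=c;save(im,"p1.png",(x-60,y-50,x+60,y+50),5)
```

```text
t 12.3 tcp [ 381.8 -138.    58.9] yaw 57.5 q7 0.76 F [ 0.2 -0.6 -0.1] op 12.7 | shift [-2.6 -0.4  3.9] roll 0.3
[372 195]
```

View pics/p1.png

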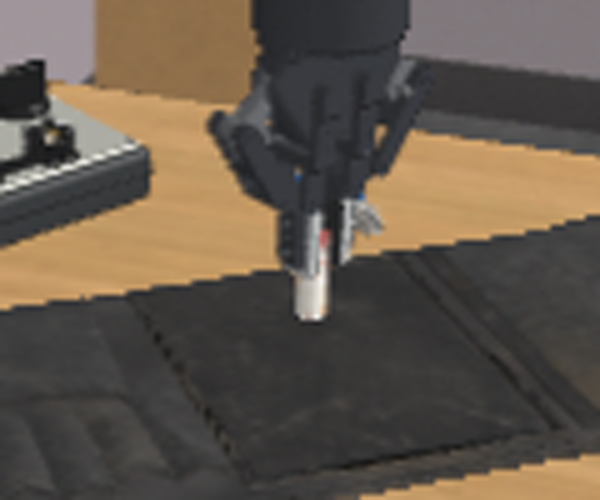

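The side view shows the cell upright between the pads, its foot just above the middle flap of the wallet, with the free flap ahead of it. I lower it gently until it touches.

Request:
step_arm([
  [0, 0, 1, 0, 1],
  [0, 0, 2, 0, 1],
  [0, 0, 2, 0, 1],
])

```text
time: 12.6
tcp_pos: [381.7, -138.0, 56.8]
ee_rot: [0.877, 0.481, -0.0, -0.0]
force: [-1.0, -0.3, -0.5]
opening: 13.0
```

Request:
step_arm([
  [0, 0, 0.7, 0, 1],
  [0, 0, 1.4, 0, 1],
  [0, 0, 1.4, 0, 1],
])

```text
time: 12.85
tcp_pos: [381.7, -138.0, 55.4]
ee_rot: [0.877, 0.481, -0.0, -0.0]
force: [-0.5, 0.4, 0.1]
opening: 13.0
```

Request:
step_arm([
  [0, 0, 0.5, 0, 1],
  [0, 0, 1, 0, 1],
  [0, 0, 1, 0, 1],
])

```text
time: 13.1
tcp_pos: [382.1, -138.1, 55.0]
ee_rot: [0.877, 0.481, -0.0, 0.0]
force: [-6.0, 1.5, 25.0]
opening: 13.1
```

Contact came at TCP z 55.0, so the surface is at 7 mm. I unload, open fully, then push the top over with the rear finger along +x of the tool.

Request:
step_arm([
  [0, 0, -0.6, 0, 1],
  [0, 0, -0.6, 0, 0.7],
  [0, 0, -0.6, 0, 0.4],
  [0, 0, -0.6, 0, -1],
  [0, 0, -0.6, 0, -1],
  [0, 0, -0.6, 0, -1],
  [0, 0, -0.6, 0, -1],
  [0, 0, 3, 0, -1],
])

```text
time: 13.77
tcp_pos: [382.0, -138.2, 51.7]
ee_rot: [0.877, 0.481, 0.0, 0.0]
force: [1.2, 0.5, 0.0]
opening: 83.5
```

Request:
step_arm([
  [8, 0, 0, 0, -1],
  [16, 0, 0, 0, -1],
  [24, 0, 0, 0, -1],
  [30, 0, 0, 0, -1],
  [30, 0, 0, 0, -1],
])

```text
time: 14.18
tcp_pos: [398.8, -111.2, 51.6]
ee_rot: [0.876, 0.482, 0.0, -0.0]
force: [0.6, 0.9, 0.3]
opening: 85.5
```

Run:
```python
from h import *
go((380,-140,55),57.2,False)
im=arm.get_image("side");c=proj(im,(385,-130,50)).astype(int)
x,y=c;save(im,"p2.png",(x-60,y-50,x+60,y+50),5)
```

```text
t 14.18 tcp [ 398.8 -111.2   51.6] yaw 57.6 q7 0.67 F [0.6 0.9 0.3] op 85.5 | shift [-34.4  -0.5  -3.4] roll 0.4
```

View pics/p2.png

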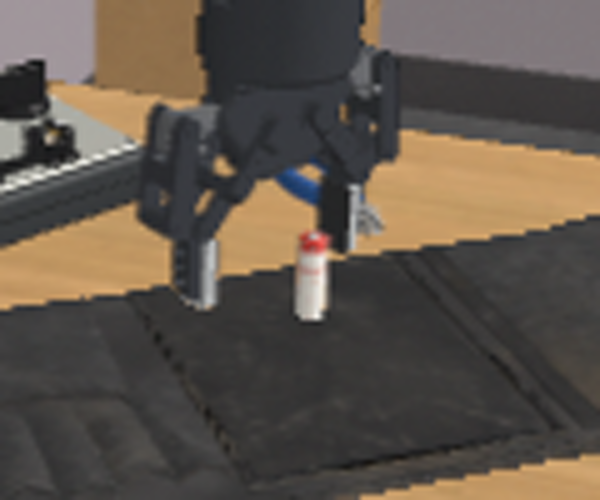

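The cell stands free, red end up, with the rear finger just behind its top. Now the push.

Request:
step_arm([
  [6, 0, 0, 0, -1],
  [12, 0, 0, 0, -1],
  [18, 0, 0, 0, -1],
  [24, 0, 0, 0, -1],
  [24, 0, 0, 0, -1],
  [24, 0, 0, 0, -1],
  [24, 0, -40, 0, -1],
  [10, 0, -70, 0, -1],
])

```text
time: 14.9
tcp_pos: [403.5, -102.0, 122.2]
ee_rot: [0.876, 0.483, 0.0, -0.002]
force: [1.0, -0.3, 0.8]
opening: 85.3
```

Run:
```python
from h import *
np.set_printoptions(precision=1,suppress=True)
go((400,-112,80),-32.6,False)
for n,z in(("side",14),("top",14)):
    im=arm.get_image(n)
    for l in("cell_white_mid","cell_white_plus"):
        for r in arm.recognise(im,l)[:2]:print(n,l,np.array(r["position"]),round(r["confidence"],2),at_z(im,r["position"],z))
    c=proj(im,(400,-112,15)).astype(int)
    cv2.imwrite("pics/tmp_%s.png"%n,cv2.resize(im["frame"][c[1]-40:c[1]+40,c[0]-40:c[0]+40,::-1],(400,400),interpolation=2));print(c)
cv2.imwrite("pics/p3.png",np.hstack([cv2.imread("pics/tmp_side.png"),cv2.imread("pics/tmp_top.png")]))
```

```text
t 14.9 tcp [ 403.5 -102.   122.2] yaw 57.7 q7 0.81 F [ 1.  -0.3  0.8] op 85.3 | shift [-10.4   2.5  42.2] roll 90.3
side cell_white_mid [363.2 213.3] 0.42 [397.8 -95.9  14. ]
side cell_white_plus [360.9 209.7] 0.54 [ 407.9 -110.8   14. ]
[364 209]
[342 252]
```

View pics/p3.png

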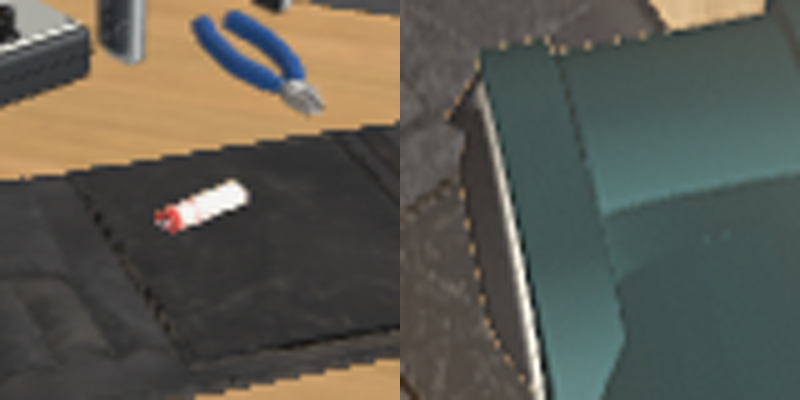

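The cell lies on the flap, its red end at the crop's left (157,220) and its other end at (247,192). The arm hides it from the top camera, so I localise it from the side image by segmentation.

Run:
```python
from h import *
np.set_printoptions(precision=1,suppress=True)
im=arm.get_image("side");f=im["frame"].astype(int)
m=((f[...,0]>120)).astype(np.uint8);k=np.zeros_like(m);k[200:220,350:378]=1;m*=k
print(m.sum());ys,xs=np.nonzero(m)
W=np.array([at_z(im,(x,y),17)[:2] for x,y in zip(xs,ys)],np.float32)
print(cv2.minAreaRect(W),W.mean(0))
a=np.array([np.cos(np.radians(57.5)),np.sin(np.radians(57.5))]);t=(W-W.mean(0))@a;n=(W-W.mean(0))@[-a[1],a[0]];print(t.min(),t.max(),n.min(),n.max())
u,s,v=np.linalg.svd(W-W.mean(0));print("yaw",np.degrees(np.arctan2(v[0,1],v[0,0])))
print(W.mean(0)+a*(t.min()+t.max())/2)
# model silhouette fit: project box, compare bbox of silhouette
def sil(c,yaw):
    A=np.array([np.cos(yaw),np.sin(yaw)]);B=np.array([-A[1],A[0]])
    th=np.linspace(0,2*np.pi,24);P=[[*(c+A*l+B*7.2*np.cos(q)),14.2+7.2*np.sin(q)] for l in(-25,25) for q in th]
    px=np.array([proj(im,p) for p in P]);hull=cv2.convexHull(px.astype(np.float32));M=np.zeros((400*1,640),np.uint8);cv2.fillConvexPoly(M,np.round(hull*16).astype(np.int32),1,shift=4);return M
from itertools import product
best=max(((sil(np.array([x,y]),np.radians(w))&m).sum()/(sil(np.array([x,y]),np.radians(w))|m).sum(),x,y,w) for x,y,w in product(range(388,414,2),range(-124,-94,2),(52,57.5,63)))
print(best)
b=best;best=max(((sil(np.array([x,y]),np.radians(w))&m).sum()/(sil(np.array([x,y]),np.radians(w))|m).sum(),x,y,w) for x,y,w in product(np.arange(b[1]-2,b[1]+3),np.arange(b[2]-2,b[2]+3),np.arange(50,66,2)));print(best)
```

```text
103
((406.64813232421875, -122.26141357421875), (50.702632904052734, 76.87354278564453), 27.984413146972656) [ 401.5 -110.6]
-29.3815658305614 29.224611068729732 -56.538412577869664 13.685441780440929
yaw 85.592125
[ 401.5 -110.6]
(np.float64(0.7238805970149254), 400, -114, 57.5)
(np.float64(0.7578125), np.int64(401), np.int64(-112), np.int64(62))
```

Request:
step_arm([
  [-4, 0, 0, 7, -0.3],
  [-8, 1, 0, 14, -0.3],
  [-10, 2, 0, 21, -0.3],
  [-10, 2.5, 0, 28, -0.3],
  [-10, 2.5, 0, 35, -0.3],
  [-10, 2.5, 5, 42, -0.3],
  [-10, 2.5, 10, 49, -0.3],
  [-10, 2.5, 15, 56, -0.3],
])

```text
time: 15.92
tcp_pos: [399.7, -113.5, 105.5]
ee_rot: [1.0, 0.011, -0.001, -0.0]
force: [-0.8, -0.5, -0.1]
opening: 56.0
```

Request:
step_arm([
  [0, 0, 7, 7, -0.3],
  [0, 0, 15, 14, -0.3],
  [0, 0, 20, 21, -0.3],
  [0, 0, 27, 28, -0.3],
  [0, 0, 35, 34, -0.2],
  [0, 0, 42, 34, -0.1],
  [0, 0, 42, 34, -0.1],
  [0, 0, 42, 34, -0.1],
])

```text
time: 16.58
tcp_pos: [399.7, -113.5, 63.9]
ee_rot: [0.961, -0.277, -0.001, -0.0]
force: [-1.2, 0.5, -0.1]
opening: 47.0
```

Run:
```python
from h import *
go((400.5,-112,28),-32.6,False)
```

```text
t 16.58 tcp [ 399.7 -113.5   63.9] yaw -32.2 q7 -0.66 F [-1.2  0.5 -0.1] op 47.0 | shift [-0.  -1.7 35.9] roll 0.4
```

Request:
step_arm([
  [0, -1.5, 10, 0, -0.1],
  [0, -1.5, 20, 0, -0.1],
  [0, -1.5, 28, 0, -0.1],
  [0, -1.5, 33, 0, -0.1],
  [0, -1.5, 35.5, 0, -0.1],
  [0, -1.5, 35.5, 0, 0.3],
  [0, -1.5, 35.5, 0, 1],
  [0, -1.5, 35.5, 0, 1],
])

```text
time: 17.25
tcp_pos: [400.9, -112.9, 29.3]
ee_rot: [0.96, -0.28, 0.0, 0.0]
force: [-6.7, 2.5, 23.1]
opening: 12.5
```

Request:
step_arm([
  [0, 0, 0, 0, 1],
  [0, 0, 0, 0, 1],
  [0, 0, 0, 0, 1],
])

```text
time: 17.5
tcp_pos: [400.9, -112.8, 29.4]
ee_rot: [0.96, -0.28, 0.0, 0.0]
force: [-1.9, 0.6, 6.5]
opening: 12.9
```

Request:
step_arm([
  [0, 0, -10, 0, 1],
  [0, 0, -30, 0, 1],
  [0, 0, -60, 0, 1],
  [0, 0, -90, 0, 1],
  [0, 0, -100, 0, 1],
])

```text
time: 17.92
tcp_pos: [402.0, -112.9, 132.9]
ee_rot: [0.96, -0.279, 0.002, 0.0]
force: [1.1, -0.1, 0.4]
opening: 12.5
```

Run:
```python
from h import *
go((566.6,-193.7,128),-32.6,False)
im=arm.get_image("side");s=arm.read_state();p=s["tcp_pos"]-[0,0,14];c=proj(im,p).astype(int);print(c)
x,y=c;save(im,"p4.png",(x-30,y-25,x+30,y+25),8)
```

```text
t 17.92 tcp [ 402.  -112.9  132.9] yaw -32.5 q7 -0.55 F [ 1.1 -0.1  0.4] op 12.5 | shift [182.2 -20.2   5.6] roll 0.1
[365 171]
```

View pics/p4.png

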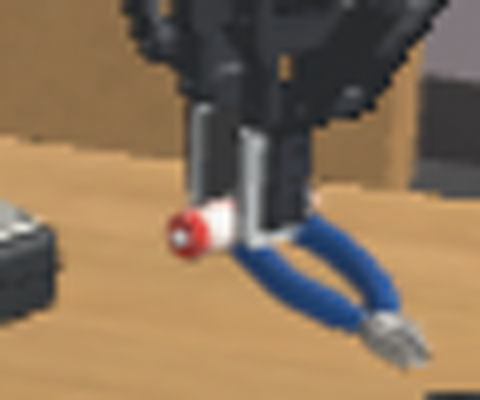

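The cell is held level at mid-length, its red tip at crop (183,237). Eleven pictures have been viewed, so I work numerically from here. I estimate the cell's offset along the pads and the cradle position from several features.

Run:
```python
from h import *
np.set_printoptions(precision=1,suppress=True)
ims=[arm.get_image("side") for _ in range(4)];im=ims[0];f=np.mean([i["frame"] for i in ims],0)
s=arm.read_state();tcp=s["tcp_pos"];M=R.from_quat(s["ee_rot"]).as_matrix();a=-M[:,1];print("axis",a,tcp)
for n,p in(("nub",(357.4,175.2)),):
    q=at_z(im,p,tcp[2]-15.1);print(n,q,(q-tcp)@a,(q-tcp)@M[:,0])
# brute fit along axis & drop with image of the red end
red=(f[...,0]-f[...,1:].max(2)).clip(0);red[:160]=0;red[195:]=0;red[:,:345]=0;red[:,372:]=0
ys,xs=np.nonzero(red>60);w=red[ys,xs];cen=(np.average(xs,weights=w),np.average(ys,weights=w));q=at_z(im,cen,tcp[2]-15.1);print("red centroid",cen,q,(q-tcp)@a,(q-tcp)@M[:,0],xs.min(),xs.max(),ys.min(),ys.max())
for l in("cell_white_plus","cell_white_mid"):
    for r in arm.recognise(im,l)[:1]:q=at_z(im,r["position"],tcp[2]-15.1);print(l,r,(q-tcp)@a,(q-tcp)@M[:,0])
top=arm.get_image("top")
T=lambda px,z:view2world(top,(592.5,-223.2),np.radians(-33.3),39,(100,75),px,z)
print("cradle est",T((361.5,439),55),T((361,431.5),58),T((361.5,446.5),43))
# terminals in side view: red terminal predicted pixel vs seen
c=np.array([568,-194.4]);ty=np.array([.542,.841])
print("pred red term",proj(im,[*(c+ty*29),53]),"black",proj(im,[*(c-ty*29),53]))
r2=(f[...,0]-f[...,1:].max(2)).clip(0);r2[:165]=0;r2[200:]=0;r2[:,:285]=0;r2[:,325:]=0
ys,xs=np.nonzero(r2>60);print("seen red",np.average(xs,weights=r2[ys,xs]),np.average(ys,weights=r2[ys,xs]),xs.min(),xs.max(),ys.min(),ys.max())
```

```text
axis [ 0.5  0.8 -0. ] [ 400.3 -112.8  128.4]
nub [417.2 -99.4 113.3] 20.40989604162877 7.003837439658581
red centroid (np.float64(359.2898148148148), np.float64(175.4212962962963)) [412.6 -99.7 113.3] 17.708679444359266 3.3398544394790917 357 361 173 178
cell_white_plus {'position': [357.3, 174.5], 'confidence': 0.5} 18.02323425443165 10.093313107070347
cell_white_mid {'position': [312.0, 174.4], 'confidence': 0.62} 102.73177708098405 76.96170571554343
cradle est [ 566.4 -193.5   55. ] [ 567.5 -194.    58. ] [ 566.6 -194.4   43. ]
pred red term [305.6 176.1] black [322.6 170.8]
seen red 304.37222169677483 177.60356568618178 287 308 171 181
```

Run:
```python
from h import *
np.set_printoptions(precision=1,suppress=True,linewidth=200)
ims=[arm.get_image("side") for _ in range(4)];im=ims[0];f=np.mean([i["frame"] for i in ims],0)
s=arm.read_state();tcp=s["tcp_pos"];M=R.from_quat(s["ee_rot"]).as_matrix();a=-M[:,1];b=M[:,0];print(tcp)
print("R-G");print((f[...,0]-f[...,1])[169:182,352:380].astype(int));print("G");print(f[169:182,352:380,1].astype(int))
for d in(-4,0,4):
  for e in(-25,25):
    c=tcp+a*(d+e)-np.array([0,0,15.1]);P=np.array([proj(im,c+b*7.2*np.cos(t)+np.array([0,0,7.2])*np.sin(t)) for t in np.linspace(0,6.28,24)])
    print(d,e,"ctr",proj(im,c),"cols",P[:,0].min(),P[:,0].max(),"rows",P[:,1].min(),P[:,1].max())
```

```text
[ 400.6 -112.6  128.6]
R-G
[[ 42  44  44  43  43  44  27   2  -1   0   0   0   1  -1  -1  -1  -1  -1  -2  -1  -2  -2  21  40  44  44  44  44]
 [ 42  41  41  41  42  44  28   3   0   0   0   0   0   0  -1  -1  -1  -1  -1  -1  -1  -2  24  40  43  44  43  44]
 [ 43  42  41  41  42  43  31   4   0   0   0   1   0  -1  -1  -1  -1  -1  -1  -2  -1  -1  10  36  43  43  42  42]
 [ 43  43  43  43  43  42  42  11   0   2   4  10   8   1  -1  -1  -1  -2  -2  -2  -1  -3   6  33  44  44  43  43]
 [ 44  44  44  43  43  43  44  16  14  17  16  30  31   4  -1  -1  -1  -2  -2  -2  -2  -1   3   6  37  43  43  44]
 [ 43  42  42  43  43  49  85 108  68  14   2   2  16   3  -1  -1  -1  -2  -1  -1  -1  -1   1 -21 -21  19  39  41]
 [ 43  42  42  42  51  71  73 154 123  24   1   0  13   4  -1  -1  -1  -2  -2  -1  -2 -12 -27 -30 -35 -42  -3  38]
 [ 39  40  40  40  61  51  64  65 146  93  14   3  15   4  -1  -1  -1  -1  -2  -1  -6 -12 -28 -29 -29 -34 -38  -1]
 [ 39  38  37  38  58  14  41  57 151 120  30   7  19   5  -2  -2  -2  -2  -1  16  38  20  -5 -23 -28 -29 -30 -35]
 [ 38  39  39  38  47  48  49  70 130 
[... 1864 characters left out ...]
53 100  62  59  61  68  80  89 106 133 149 152 113  66]]
-4 -25 ctr [374.6 170.8] cols 372.531135841826 376.6712377473953 rows 167.90727778346107 173.64320392652667
-4 25 ctr [359.  176.2] cols 356.993237671624 361.0608134942069 rows 173.27463552533757 179.1606141535002
0 -25 ctr [373.4 171.2] cols 371.3206644862792 375.455543091442 rows 168.32576311548385 174.0729730359619
0 25 ctr [357.7 176.7] cols 355.71091191019866 359.77197191629256 rows 173.71739920938515 179.6160366202867
4 -25 ctr [372.2 171.6] cols 370.10466048661806 374.2342192496321 rows 168.74618290543455 174.5047169738101
4 25 ctr [356.4 177.1] cols 354.42257551823036 358.47700782685786 rows 174.1622583510386 180.07360553490565
```

The red face spans columns 355.7–360 and rows 173.7–179. That matches the prediction for the cell centred on the TCP, 15 mm below it. I move over the cradle.

Run:
```python
from h import *
go((567.8,-194.5,95),-32.5,False)
```

```text
t 18.52 tcp [ 400.6 -112.6  128.6] yaw -32.5 q7 -0.56 F [ 0.8  0.  -1.2] op 12.6 | shift [185.  -20.6  33.4] roll 0.0
```

Request:
step_arm([
  [30, -3, 0, 0, 1],
  [65, -7, 0, 0, 1],
  [100, -11, 0, 0, 1],
  [135, -15, 0, 0, 1],
  [165, -18.5, 0, 0, 1],
  [185, -20.6, 10, 0, 1],
  [185, -20.6, 25, 0, 1],
  [185, -20.6, 33, 0, 1],
])

```text
time: 19.18
tcp_pos: [567.8, -194.8, 93.9]
ee_rot: [0.96, -0.28, -0.001, -0.0]
force: [0.3, 0.1, -0.2]
opening: 12.5
```

Request:
step_arm([
  [0, 0, 0, 0, 1],
  [0, 0, 0, 0, 1],
  [0, 0, 0, 0, 1],
])

```text
time: 19.43
tcp_pos: [567.8, -194.6, 96.7]
ee_rot: [0.96, -0.279, 0.0, 0.0]
force: [-0.3, -0.3, -0.2]
opening: 12.4
```

Run:
```python
from h import *
np.set_printoptions(precision=1,suppress=True,linewidth=220)
go((567.8,-194.5,66),-32.5,False)
ims=[arm.get_image("side") for _ in range(4)];im=ims[0];f=np.mean([i["frame"] for i in ims],0)
s=arm.read_state();tcp=s["tcp_pos"];M=R.from_quat(s["ee_rot"]).as_matrix();a=-M[:,1];ez=np.array([0,0,1])
print("pred nub",proj(im,tcp+25*a-15.1*ez),"pred term face centre z54",proj(im,np.array([567.8,-194.5,54])+27*a),proj(im,np.array([567.8,-194.5,54])-27*a))
print("R-G");print((f[...,0]-f[...,1])[158:188,294:328].astype(int))
import os
ok=ims[0];save(dict(frame=f.astype(np.uint8)),"c1.png",(280,140,340,190),8)
```

```text
t 19.43 tcp [ 567.8 -194.6   96.7] yaw -32.5 q7 -0.55 F [-0.3 -0.3 -0.2] op 12.4 | shift [-0.1 -0.  30.7] roll 0.0
pred nub [306.6 166.2] pred term face centre z54 [306.3 175.6] [322.1 170.6]
R-G
[[37 42 43 ... 10  9 10]
 [36 42 43 ... 10 10 10]
 [34 44 44 ... 10 11 10]
 ...
 [-2 -2 -2 ... -1 -1 -2]
 [-1 -2 -1 ... -1 -1 -2]
 [-1 -1 -2 ... -2 -2 -2]]
```

Run:
```python
from h import *
import sys
np.set_printoptions(threshold=sys.maxsize,linewidth=220)
ims=[arm.get_image("side") for _ in range(3)];f=np.mean([i["frame"] for i in ims],0)
print("R-G",range(298,320));print((f[...,0]-f[...,1])[160:184,298:320].astype(int));print("G");print(f[160:184,298:320,1].astype(int))
```

```text
R-G range(298, 320)
[[ 43  43  43  41  43  42  43  43  44  44  20   2   0   1   0  -1  -1  -1  -2  -2  -2  -2]
 [ 42  42  42  41  42  43  43  42  44  43  26   7   0   1   0  -2  -1  -1  -1  -1  -1  -2]
 [ 40  42  42  41  42  42  43  43  43  43  26   7   1   6   3  -1  -2  -1  -2  -1  -2  -2]
 [ 42  41  41  41  42  41  42  43  43  45  28  16  14  26  27   4  -2  -1  -1  -1  -2  -1]
 [ 43  43  43  43  42  43  42  42  49  91  95  31   4   2  14   3  -1  -1  -2  -2  -2  -1]
 [ 41  41  42  42  41  33  22  25  48  64 114  58   5   1  15   4  -2  -1  -1  -1  -1  -2]
 [ 40  41  25  21   3   0   1  20  24  53 153 130  26   5  13   3  -1  -1  -1  -2  -2  -1]
 [  8   0   1   0   1   1   1  10   4  49 110 122  46  12  21  10  -1  -2  -2  -1   0   0]
 [  2   1   1  -1   0   1   1   1  19  61  87  68  21   6   2   0  -1   0   0   0   0   0]
 [-26 -38 -43 -26  -5   1   1   0   0  21  17   2   0   0   0  -1   0   0  -1  -1   0   0]
 [  2   2   2   2   3   3   1   0   0   0   0   0   0   0   0   0   0   0   0   0   0   0]
 [  2   2   2   2   2   2   2   2   0   0  -1   0   0   0   0   0   0   0   0  
[... 2591 characters left out ...]
3  10  10  12 153 169 168 140 161 168 120 101  58  31  32  31]
 [159 171 171 143  70  15  14  15  23  11 120 108  71  64  62  40  31  32  32  34  38  49]
 [171 171 170 141  68  14  15  15  10  10  54  39  30  30  32  32  34  39  49  71 100 160]
 [171 171 145  89  35  15  15  15  10  10  17  29  30  29  35  48  71 100 160 171 173 175]
 [171 171 171  96  35  26  16  14  12  10  19  30  30  32  59 156 171 173 174 159 204 230]
 [171 171 171 171 105  49  32  24  16  10  25  24  42  53  78 161 160 203 229 207 131  86]
 [171 171 171 171 171 145  91  46  48  52  39  57 104  93 195 229 206 131  80  73  82  96]
 [171 171 171 171 171 171 171 122  73 105  98 193 228 205 130  79  73  81  96 100  91  81]]
```

Run:
```python
from h import *
np.set_printoptions(precision=1,suppress=True)
im=arm.get_image("side");s=arm.read_state();M=R.from_quat(s["ee_rot"]).as_matrix();a=-M[:,1];b=M[:,0];print(a,b)
c=np.array([567.8,-194.5,50])
for y in(27,35.5,-27,-35.5):
  for x in(-13,13):
    print(y,x,[proj(im,c+y*a+x*b+np.array([0,0,z])) for z in(-11,8)])
```

```text
[0.5 0.8 0. ] [ 0.8 -0.5  0. ]
27 -13 [array([309.2, 182.2]), array([308.9, 175.9])]
27 13 [array([303.9, 178.9]), array([303.6, 172.7])]
35.5 -13 [array([306.6, 183. ]), array([306.4, 176.7])]
35.5 13 [array([301.4, 179.7]), array([301.1, 173.5])]
-27 -13 [array([324.9, 177. ]), array([324.8, 170.8])]
-27 13 [array([319.5, 173.9]), array([319.4, 167.8])]
-35.5 -13 [array([327.3, 176.2]), array([327.2, 170. ])]
-35.5 13 [array([321.9, 173.1]), array([321.8, 167.1])]
```

Predicted and seen terminal edges agree to about 0.3 px, and the cell tip to about 0.4 px. I lower the cell into the cradle, watching the force.

Request:
step_arm([
  [0, 0, 8, 0, 1],
  [0, 0, 15, 0, 1],
  [0, 0, 20, 0, 1],
  [0, 0, 24, 0, 1],
  [0, 0, 26, 0, 1],
  [0, 0, 28, 0, 1],
  [0, 0, 28, 0, 1],
])

```text
time: 20.42
tcp_pos: [567.8, -194.7, 67.6]
ee_rot: [0.96, -0.28, -0.0, -0.0]
force: [-0.0, -1.0, -1.2]
opening: 13.0
```

Request:
step_arm([
  [0, 0, 1, 0, 1],
  [0, 0, 2, 0, 1],
  [0, 0, 2, 0, 1],
])

```text
time: 20.67
tcp_pos: [567.9, -194.8, 66.0]
ee_rot: [0.96, -0.28, 0.0, 0.0]
force: [0.4, 1.4, 0.4]
opening: 12.5
```

Request:
step_arm([
  [0, 0, 0.6, 0, 1],
  [0, 0, 0.6, 0, 1],
  [0, 0, 0.6, 0, 1],
])

```text
time: 20.92
tcp_pos: [567.9, -194.8, 65.4]
ee_rot: [0.96, -0.28, -0.0, -0.0]
force: [0.3, 0.3, -0.5]
opening: 12.5
```

Request:
step_arm([
  [0, 0, 0.6, 0, 1],
  [0, 0, 0.6, 0, 1],
  [0, 0, 0.6, 0, 1],
])

```text
time: 21.17
tcp_pos: [568.0, -194.8, 65.3]
ee_rot: [0.96, -0.28, 0.0, 0.0]
force: [-3.0, 0.7, 8.6]
opening: 12.3
```

The cell touched down at TCP z 65.3, so its centre is at 50 mm and it is seated. I release, rise and check.

Request:
step_arm([
  [0, 0, -0.4, 0, 0.7],
  [0, 0, -0.4, 0, 0.4],
  [0, 0, -0.4, 0, 0.3],
  [0, 0, -0.4, 0, 0.3],
  [0, 0, -12, 0, 0.3],
  [0, 0, -35, 0, 0.3],
  [0, 0, -70, 0, 0.3],
  [0, 0, -100, 0, 0.3],
])

```text
time: 21.83
tcp_pos: [567.9, -194.5, 167.0]
ee_rot: [0.96, -0.279, -0.0, -0.0]
force: [0.5, 0.0, -0.1]
opening: 30.2
```

Request:
step_arm([
  [-40, 0, 0, 0, 0.3],
  [-80, 0, 0, 0, 0.3],
  [-120, 0, 0, 0, 0.3],
  [-160, 0, 0, 0, 0.3],
  [-190, 0, 0, 0, 0.3],
  [-190, 0, 0, 0, 0.3],
])

```text
time: 22.33
tcp_pos: [403.5, -90.4, 165.2]
ee_rot: [0.96, -0.278, -0.001, 0.001]
force: [2.0, 0.2, 0.2]
opening: 30.1
```

Run:
```python
from h import *
np.set_printoptions(precision=1,suppress=True)
go((595.2,-271.2,100),-32.7,False)
ims=[arm.get_image("top") for _ in range(4)];im=arm.get_image("side")
print("pred ends top",proj(ims[0],(567.9+.54*25,-194.8+.84*25,50)),proj(ims[0],(567.9-.54*25,-194.8-.84*25,50)))
for g in(ims[0],im):
  for l in("cell_white_mid","cell_white_plus"):
    for r in arm.recognise(g,l)[:2]:print(l,np.array(r["position"]),round(r["confidence"],2),at_z(g,r["position"],50))
a=ortho(ims,(592.5,-223.2),np.radians(-33.3),39,half=(80,70),s=3.5)
b=cv2.resize(im["frame"][145:195,285:335,::-1],(240,490),interpolation=2)
cv2.imwrite("pics/c2.png",np.hstack([a,b]));print(a.shape)
```

```text
t 22.33 tcp [403.5 -90.4 165.2] yaw -32.3 q7 -0.56 F [2.  0.2 0.2] op 30.1 | shift [258.8  50.   65.1] roll 0.4
pred ends top [373.2 168.9] [392.6 181.6]Traceback (most recent call last):
  File "<stdin>", line 8, in <module>
ValueError: only the last four pictures can be asked about
```

Run:
```python
from h import *
np.set_printoptions(precision=1,suppress=True)
ims=[arm.get_image("top") for _ in range(3)];im=arm.get_image("side")
for g in(ims[0],im):
  for l in("cell_white_mid","cell_white_plus"):
    for r in arm.recognise(g,l)[:2]:print(l,np.array(r["position"]),round(r["confidence"],2),at_z(g,r["position"],50))
a=ortho(ims,(592.5,-223.2),np.radians(-33.3),39,half=(80,70),s=3.5)
b=cv2.resize(im["frame"][145:195,285:335,::-1],(240,490),interpolation=2)
cv2.imwrite("pics/c2.png",np.hstack([a,b]));go((595.2,-271.2,100),-32.7,False)
```

```text
cell_white_mid [384.2 176.7] 0.42 [ 564.8 -197.6   50. ]
cell_white_plus [380.1 173.6] 0.62 [ 571.4 -188.7   50. ]
cell_white_plus [190.3 236.3] 0.32 [430.3 217.7  50. ]
cell_white_mid [314.3 171.9] 0.55 [ 574.2 -209.9   50. ]
t 22.98 tcp [407.7 -92.8 164.7] yaw -32.5 q7 -0.56 F [0.9 0.3 0.1] op 29.7 | shift [254.   49.8  64.6] roll 0.2
```

View pics/c2.png

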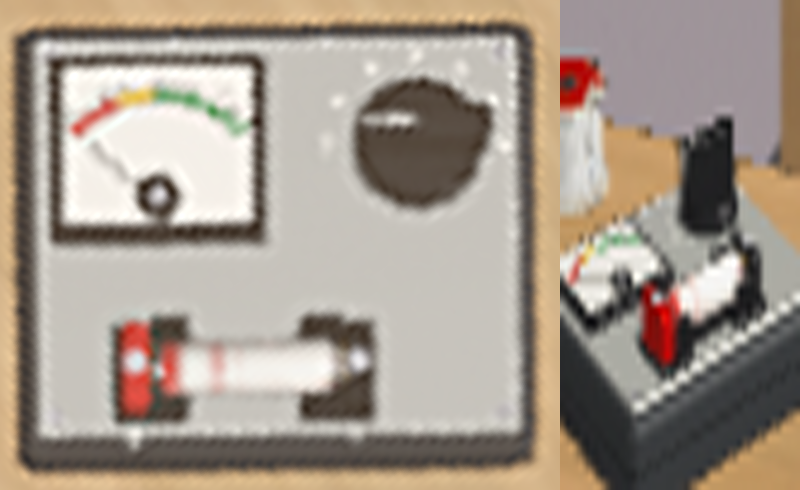

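The cell is in the cradle between the cheeks, its red end at the red terminal, and the selector still points at off. Now I put the load on with four clicks.

Request:
step_arm([
  [36, 7, 0, 0, 0.2],
  [72, 14, 0, 0, 0.2],
  [108, 21, 0, 0, 0.2],
  [144, 28, 0, 0, 0.2],
  [180, 35, 0, 0, 0.2],
  [216, 42, 0, 0, 0.2],
  [245, 48, 0, 0, 0.2],
  [254, 49.8, 10, 0, 0.2],
])

```text
time: 23.65
tcp_pos: [597.8, -274.8, 155.4]
ee_rot: [0.96, -0.281, 0.001, 0.0]
force: [-0.1, 0.5, 0.9]
opening: 34.4
```

Run:
```python
from h import *
go((595.3,-271.5,70.5),-32.5,False)
```

```text
t 23.65 tcp [ 597.8 -274.8  155.4] yaw -32.6 q7 -0.41 F [-0.1  0.5  0.9] op 34.4 | shift [-4.1 -1.4 84.9] roll -0.1
```

Request:
step_arm([
  [-2, -0.7, 15, 0, 0.2],
  [-3, -1, 30, 0, 0.2],
  [-3, -1, 45, 0, 0.2],
  [-3, -1, 55, 0, 0.2],
  [-3, -1, 55, 0, 0.2],
  [-3, -1, 55, 0, 0.2],
])

```text
time: 24.15
tcp_pos: [593.1, -268.6, 99.6]
ee_rot: [0.96, -0.28, -0.0, -0.0]
force: [0.2, 1.4, 0.2]
opening: 34.4
```

Run:
```python
from h import *
go((595.3,-271.5,70.5),-32.5,False)
```

```text
t 24.15 tcp [ 593.1 -268.6   99.6] yaw -32.5 q7 -0.44 F [0.2 1.4 0.2] op 34.4 | shift [ 3.4  1.2 29.1] roll 0.0
```

Request:
step_arm([
  [3.4, 1, 10, 0, 0.2],
  [3.4, 1, 20, 0, 0.2],
  [3.4, 1, 26, 0, 0.2],
  [3.4, 1, 29, 0, 0.2],
  [3.4, 1, 29, 0, 0.2],
  [3.4, 1, 29, 0, 1],
  [3.4, 1, 29, 0, 1],
  [3.4, 1, 29, 0, 1],
])

```text
time: 24.82
tcp_pos: [595.9, -271.5, 71.4]
ee_rot: [0.96, -0.28, 0.0, 0.0]
force: [1.0, -0.8, 1.9]
opening: 8.0
```

Request:
step_arm([
  [0, 0, 0, 0, 1],
  [0, 0, 0, 0, 1],
  [0, 0, 0, 0, 1],
])

```text
time: 25.07
tcp_pos: [595.9, -271.5, 71.3]
ee_rot: [0.96, -0.28, 0.0, 0.0]
force: [0.3, -0.2, 6.7]
opening: 8.5
```

Run:
```python
from h import *
go((595.3,-271.5,70.5),-152.5,False);print(arm.read_state()["wrist_torque"])
```

```text
t 25.07 tcp [ 595.9 -271.5   71.3] yaw -32.5 q7 -0.45 F [ 0.3 -0.2  6.7] op 8.5 | shift [-0.4  0.3  0.8] roll 120.0
[ 0.01051667 -0.02161929 -0.06285027]
```

Request:
step_arm([
  [0, 0, 0, 7, 1],
  [0, 0, 0, 14, 1],
  [0, 0, 0, 21, 1],
  [0, 0, 0, 28, 1],
  [0, 0, 0, 35, 1],
  [0, 0, 0, 42, 1],
  [0, 0, 0, 49, 1],
  [0, 0, 0, 56, 1],
])

```text
time: 25.73
tcp_pos: [595.7, -271.1, 71.3]
ee_rot: [0.714, -0.7, 0.0, -0.0]
force: [-1.7, 1.9, 6.4]
opening: 8.5
```

Request:
step_arm([
  [0, 0, 0, 7, 1],
  [0, 0, 0, 14, 1],
  [0, 0, 0, 21, 1],
  [0, 0, 0, 28, 1],
  [0, 0, 0, 35, 1],
  [0, 0, 0, 42, 1],
  [0, 0, 0, 49, 1],
  [0, 0, 0, 56, 1],
])

```text
time: 26.4
tcp_pos: [595.9, -270.8, 71.3]
ee_rot: [-0.302, 0.953, 0.0, 0.0]
force: [-0.9, 3.3, 6.2]
opening: 8.1
```

Run:
```python
from h import *
go((595.9,-271.5,70.5),-152.5,False);print(arm.read_state()["wrist_torque"])
```

```text
t 26.4 tcp [ 595.9 -270.8   71.3] yaw -144.8 q7 -2.1 F [-0.9  3.3  6.2] op 8.1 | shift [ 0.4 -0.6  0.8] roll 7.7
[ 0.73897541  0.20630109 -0.00978573]
```

Request:
step_arm([
  [0, 0, 0, 4, 1],
  [0, 0, 0, 7.7, 1],
  [0, 0, 0, 8, 1],
  [0, 0, 0, 8, 1],
  [0, 0, 0, 8, 0.2],
  [0, 0, 0, 8, 0.2],
  [0, 0, 0, 8, 0.2],
  [0, 0, 0, 8, 0.2],
])

```text
time: 27.07
tcp_pos: [595.3, -271.4, 70.6]
ee_rot: [-0.238, 0.971, 0.0, -0.0]
force: [0.6, 0.8, -0.4]
opening: 34.0
```

Request:
step_arm([
  [0, 0, -12, 0, 0.2],
  [0, 0, -30, 0, 0.2],
  [0, 0, -60, 0, 0.2],
  [0, 0, -90, 0, 0.2],
  [0, 0, -110, 0, 0.2],
  [0, 0, -110, 0, 0.2],
])

```text
time: 27.57
tcp_pos: [597.2, -272.3, 186.5]
ee_rot: [-0.238, 0.971, -0.002, 0.003]
force: [-0.7, -0.8, -0.0]
opening: 34.0
```

Run:
```python
from h import *
go((420,-90,180))
```

```text
t 27.57 tcp [ 597.2 -272.3  186.5] yaw -152.5 q7 -2.23 F [-0.7 -0.8 -0. ] op 34.0 | shift [ 73.  243.6   4.9] roll 0
```

Next I move aside and check the pointer numerically, since all 12 pictures have been viewed.

Request:
step_arm([
  [10, 34, 0, 0, 0.2],
  [20, 68, 0, 0, 0.2],
  [30, 102, 0, 0, 0.2],
  [40, 136, 0, 0, 0.2],
  [50, 170, 0, 0, 0.2],
  [60, 204, 0, 0, 0.2],
  [70, 235, 0, 0, 0.2],
  [73, 243, 0, 0, 0.2],
])

```text
time: 28.23
tcp_pos: [415.5, -86.9, 181.0]
ee_rot: [-0.239, 0.971, 0.0, -0.0]
force: [1.1, -1.1, 0.1]
opening: 34.6
```

Run:
```python
from h import *
np.set_printoptions(precision=1,suppress=True)
go((420,-90,180))
ims=[arm.get_image("top") for _ in range(3)];im=arm.get_image("side")
k=np.array([595.6,-271.4])
# radial brightness of bar top (z=67) around the axis
best=[]
g=ortho(ims,k,np.radians(-32.6),67,half=(30,30),s=4).mean(2)
for off in range(-90,271,10):
    # off: clockwise angle from off mark (off = image left)
    t=np.radians(180-off);v=[]
    for r in np.arange(9,17,1.0):
        x,y=120+4*r*np.cos(t),120-4*r*np.sin(t);v.append(g[int(round(y)),int(round(x))])
    best.append((round(float(np.mean(v))),off))
print("bright by angle",sorted(best,reverse=True)[:8])
b=g[60:180,60:180];ys,xs=np.nonzero((g>140)&(np.hypot(*(np.indices(g.shape)-120))<17*4))
print("white px",len(xs),"mean dx(right) dy(up) mm",(xs.mean()-120)/4,(120-ys.mean())/4)
for l in("cell_white_mid","cell_white_plus","cell_silver_mid","cell_blue_mid"):
  for q in(ims[0],im):
    for r in arm.recognise(q,l)[:2]:print(l,np.array(r["position"]),round(r["confidence"],2),at_z(q,r["position"],50))
np.save("g.npy",g);print(g[::8,::8].astype(int))
```

```text
t 28.23 tcp [415.5 -86.9 181. ] yaw -152.3 q7 -2.51 F [ 1.1 -1.1  0.1] op 34.6 | shift [-2.6 -4.9  1. ] roll 0
bright by angle [(219, 120), (162, 80), (151, 70), (150, 90), (139, 60), (137, 160), (132, 130), (124, 100)]
white px 2949 mean dx(right) dy(up) mm 2.3493557138012875 9.098338419803323
cell_white_mid [382.1 173.6] 0.54 [ 571.5 -193.1   50. ]
cell_white_mid [420.4 165.6] 0.29 [ 590.5 -277.1   50. ]
cell_white_plus [379.5 176.2] 0.57 [ 565.7 -187.4   50. ]
cell_blue_mid [198.8 247.1] 0.5 [407.6 198.6  50. ]
[[177 175 172 175 175 176 180 183 180 176 172 175 173 172 170 170 172 173
  172 177 176 174 173 172 172 173 172 167 166 171]
 [192 181 187 171 177 175 190 178 186 180 188 172 182 176 185 172 180 178
  183 177 190 184 184 179 185 170 178 172 176 172]
 [135 140 125 107 111 112 120 117 119 124 128 120 119 130 131 128 122 138
  136 137 112 131 130 151 114 109 107 121 141 158]
 [ 60  77  68  68  67  67  64  66  65  70  67  67  64  70  66  67  65  71
   66  68  56  70  51  68  53  69  57  64  65  99]
 [160 176 179 160 154 157 152 151 152 155 152 151 147 145 140 144 145 143
  134 
[... 2470 characters left out ...]
 76  76  77  78  77  80
   81  70  82 128 177 198 195 193 199 197 131  80]
 [193 193 193 193 195 202 190 140  89  61  63  62  71  76  77  79  76  75
   84  84 133 188 209 199 194 193 199 200 134  75]
 [194 194 193 193 193 198 198 184 153 119  89  55  61  67  66  65  59  75
   80 115 172 205 197 193 193 194 197 197 130  73]
 [194 193 194 194 194 194 198 198 194 188 166 110  84  85  74  75  98 128
  141 172 194 199 195 193 193 193 199 207 151  78]
 [194 193 194 193 193 193 194 195 200 205 201 174 171 163 146 146 175 193
  195 199 202 195 194 194 194 193 195 210 143  77]
 [194 194 193 193 194 193 193 194 194 195 198 198 203 200 196 195 209 203
  198 197 194 193 193 193 193 193 197 197 132  80]]
```

The pointer line now lies 120° clockwise of off (brightest ray at 120°), which is four clicks. I check the standing cells' heights and sign off.

Run:
```python
from h import *
np.set_printoptions(precision=1,suppress=True)
im=arm.get_image("top")
for n,p in(("silver",(428.9,222.2,56)),("blue",(405.5,207.8,56)),("well white",(476,252.5,56)),("cell in cradle",(567.9,-194.8,57))):
    print(n,at_depth(im,proj(im,p)))
s=arm.read_state();print(s["time"],s["force"],s["tcp_pos"]);print(arm.sign_off())
```

```text
silver [428.9 222.   56.7]
blue [405.5 207.3  58.2]
well white [478.5 262.3  17.2]
cell in cradle [ 567.8 -194.7   57.8]
28.8833 [ 0.3 -0.2 -0.3] [418.5 -89.7 180.7]
the job is handed in; nothing more can be done
None
```

The job is done in the order asked and handed in at 28.9 s of the 72 s allowed; the hand-in gives no verdict.

- **Off:** I turned the selector anticlockwise against its stop, where the wrist read about 0.9 N m. The top picture then showed the pointer at the off mark.
- **Cell:** I took the white cell from the rack, stood it on the black wallet and tipped it over. I then regrasped it level and laid it in the cradle. It touched down with its centre at 50 mm, and a picture showed its red end at the red terminal.
- **Load:** I turned the selector 120° clockwise and let go. The last image puts the pointer at about 120° from off, which is four clicks. I checked this from image numbers, because the 12 allowed pictures had already been viewed.
- **Last checks:**
  - The silver and blue cells are still standing, their tops at about 57 and 58 mm.
  - The white cell's well is empty.
  - The top of the cell in the cradle is at about 58 mm.
  - The arm is clear of everything, with the wrist force near zero.

**Disagreements:**
- The network did not report the silver cell in its last call, so I confirmed that cell by depth alone.
- The knob sat about 1.5 mm from where the camera put it. I corrected the grip and the cradle position for that.

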